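Put the slicer's blade cartridge away in the blade rack

TASK

We are done slicing, and no blade stays in the machine: pull the blade cartridge straight up out of the bench slicer, against its spring catches. In the rack the neighbours leave no finger room on its faces, so stand it upright on the bare worktop, let go and take it again by its two narrow side edges. Then set it upright, fully down, in the empty middle slot of the blade rack, without dropping it or disturbing the two cartridges stored there or the things standing around.

Things in the scene. Friction and masses are not known exactly. Their poses are not given: they have to be found in the camera images.
- slicer: aluminium bench slicer, fixed to the worktop, place and yaw differ. Origin: at worktop level below the middle of the blade cartridge; z up; +x points to the black pusher with white fins that slides stiffly on two rods and stands drawn back (nearest part 63 mm or more from the origin, at most 76 mm high; knob end at x = 176 mm at most). Bed 215 x 116 mm, its top 16 mm over the worktop.
- post_tops (a point): point on the slicer 118 mm over its origin, level with the tops of its two upright channel posts. The posts (x -17 to 17 mm, y 26 to 42 mm either side) enclose the cartridge's side edges to 6 mm below its top; both faces of the grip bar are open to fingers for 52 mm between the posts. The cartridge is clear of the posts when lifted by 102 mm.
- catches (a point): point on the slicer, level with and midway between the two sprung steel balls, one in each post, that sit in notches of the cartridge's side edges. Pulling the cartridge up past them takes some 10 to 20 N, weight included; after about 6 mm it slides up with a few newtons of rubbing.
- blade_cartridge: cartridge in the slicer, 0.17 to 0.34 kg: aluminium frame with close-set upright blades, 64 mm wide (y), 20 mm thick (x), 76 mm tall, and on it a black grip bar 64 mm wide, 16 mm thick, 32 mm tall; 108 mm tall in all. Origin: centre of its underside, z up. In the slicer it has the slicer's axes, underside 16 mm over the worktop. It stands by itself on a level surface.
- rack: steel blade rack, fixed to the worktop, place and yaw differ; 136 mm (x) by 92 mm (y). Origin: centre of its underside on the worktop. Floor 8 mm over the worktop; three slots in a row along x, 34 mm apart. Stored cartridges have their thickness along the rack's x and width along its y, side edges free of the hoops. Curbs at 36 to 40 mm either side in y, 20 mm high.
- rack_slot (a point): centre of the floor of the empty middle slot, 8 mm over the worktop; axes as the rack's. The slot is 27 mm wide in x between wire hoops and 72 mm in y between curbs; the cartridge may face either way.
- hoop_tops (a point): point over the middle slot, level with the tops of the wire hoops (65.5 mm over the worktop; 7 mm wire, each hoop 43 mm wide in y)
- stored_plank: stored cartridge in an outer slot of the rack, of the same size but with level blades only; origin: centre of its underside, z up
- stored_dice: stored cartridge in the other outer slot, same size but with a square blade grid; origin: centre of its underside, z up
- squeeze_bottle: bystander: squeeze bottle, 50 mm across, 196 mm tall; origin: centre of its underside
- label_roll: bystander: roll of white labels lying flat, 62 mm across, 28 mm high; origin: centre of its underside
- salt_shaker: bystander: salt shaker, 44 mm across, 90 mm tall; origin: centre of its underside
- ticket_block: bystander: aluminium ticket holder, 92 x 32 mm, 30 mm high; origin: centre of its underside

How it is judged (in metres and radians):
On the way, in this order (a step that is already met when the one before it is completed fails the run):
1. the cartridge is pulled up, clear of the slicer's posts (z of blade_cartridge in the frame of slicer above 0.115 m).
2. the cartridge rests upright on the bare worktop, let go (height (world z) of blade_cartridge below 0.006 m and angle between blade_cartridge's own z axis and vertical below 0.15 rad and contact force between blade_cartridge and the fingers below 0.05 N and linear speed of blade_cartridge below 0.02 m/s), for 0.2 s.
At the end, for the whole second after the job is handed in: The blade cartridge stands let go in the middle rack slot, underside on the floor (5 mm) and centred within 9 mm, grip bar up, within 0.2 rad of upright; the stored cartridges are within 15 mm of where they were and 0.2 rad of upright (x of blade_cartridge in the frame of rack_slot between -0.009 and 0.009 m and y of blade_cartridge in the frame of rack_slot between -0.009 and 0.009 m and z of blade_cartridge in the frame of rack_slot below 0.005 m and angle between each of blade_cartridge, stored_plank, stored_dice's own z axis and vertical below 0.2 rad and linear speed of blade_cartridge below 0.02 m/s and distance of each of stored_plank, stored_dice from where it was at the start of the episode below 0.015 m); the robot touches nothing.
It fails at once if a stored cartridge is knocked over or dragged out (moved more than 20 mm) (distance of any of stored_plank, stored_dice from where it was at the start of the episode above 0.02 m).
It fails at once if the blade cartridge is dropped: falls free, its underside more than 35 mm over the worktop (contact force between blade_cartridge and anything else below 0.01 N and height (world z) of blade_cartridge above 0.035 m and horizontal distance between blade_cartridge and slicer above 0.03 m).
It fails at once if a bystander is moved by more than 30 mm (distance of any of squeeze_bottle, label_roll, salt_shaker, ticket_block from where it was at the start of the episode above 0.03 m).
It also fails if it takes over 58 s, if anything falls off the work surface, if the arm or the gripper's body presses on something with over 40 N, if the wrist force passes 120 N, or if a joint passes its speed limit or range.

ROBOT

A 6-joint arm with a two-finger parallel gripper is mounted at the origin on a cart in front of the work surface, level with it; the furniture and walls round the work are solid. World frame = base frame: x ahead of the robot, y to its left, z up, the work surface at z = 0. Lengths are in mm, angles in rad, forces in N, time in s.
With the tool pointing down it reaches from about 400 to 925 mm from the base axis. Payload 12.5 kg.
Tool frame: the origin (TCP) lies on the centre line of the jaws, within the pads' length; the fingertips stand 19 mm ahead of it and the grasp point (between the pads) is the TCP; y points along the fingers, x is the direction in which the jaws open and shut, and the axes are right-handed (so a half turn about y gives the same grasp; the last joint's range is limited). The gripper opens to 95 mm and grips with 3 to 60 N. Pads are 20 mm wide; open, the fingers measure 119 mm over their backs; the gripper's body (75 mm by 180 mm) begins 59 mm behind the grasp point.
Start: joints at [1.12, 0.491, 1.559, -0, 1.092, -0.106], TCP at [211.239, 588.237, 233.661] pointing down, gripper open.
Joint ranges: [-3.1, 3.1], [-0.84, 2.19], [0.05, 2.79], [-1.13, 4.28], [0.06, 2.93], [-2.69, 2.69]. Speed limits (rad/s): [2.22, 2.22, 2.79, 3.14, 3.14, 3.14].

INTERFACE

Orientations are given as [roll, pitch, yaw] about the fixed x, y, z axes, in that order (R = Rz(yaw) Ry(pitch) Rx(roll)).
In Python, from cell import env gives the robot as it stands. The module is installed in compiled form; this text tells all that it offers.
- The arm moves only by the tool move_arm, never from a script. Its argument "rows" is a list of rows, each an object of numbers: "tx", "ty", "tz": the shift along the tool's x, y, z in cm; "rx", "ry", "rz": the turn, a rotation vector about the tool's x, y, z in rad; "grip": the opening in per cent of the stroke, from 0 (shut) to 100 (fully open). In form: [{"tx": .., "ty": .., "tz": .., "rx": .., "ry": .., "rz": .., "grip": ..}, ...]. A call has 1 to 10 rows; each row shifts and turns the commanded pose from where the row before left it, along the tool's axes as they then stand; what a row does not reach is not made up. A row lasts 1/12 s, in which the tool goes at most 41.7 mm and 7.16 degrees, less where a joint would pass 70% of its speed; a pose out of reach is approached as far as the arm can. A call is refused whole if a number of a shift passes 4.17 or a number of a turn 0.125, either way. A call with a gripper value outside its range is refused whole. The fingers move at their own pace and stop on an object; the grip force is fixed at half the most. Time passes only in rows, so rows that do not move let the fingers close. It gives the time, the measured TCP pose, the force and the opening at its end, in the units of the state.
- env.state(): the state, without advancing time (a new reading comes with each control period).
- env.read_camera(name): name is "scene" or "top" or "wrist"; returns (picture, depth): 420x560x3 uint8, blue, green, red; 420x560 float32, mm along the optical axis (not along the pixel's ray), 0 where there is no reading.
- env.calibration(name): a dict with "vertical_fov" (degrees; the focal length in pixels is half the picture's height over the tangent of half this angle, whatever the lens; pixels are square), "cx", "cy" (the principal point, pixels), "eye" and "rotation" of the camera in the world. Camera axes: x right, y up, looking along -z (the intrinsics and any distortion apply to the point x, -y, -z); pixel columns grow to the right and rows downward; lengths in mm; the calibration is good to about 2 mm. A picture is of the moment at which its call begins: read the wrist's pose just before it. calibration takes no time and is no camera call; for the wrist camera it gives the pose at the moment of the call.
- env.job_done(): hands the job in, once; it reports no verdict.
The state is a dict: "t": time; "joints": joint angles; "qvel": joint speeds; "tau": joint torques, N m; "eef_pos": TCP position; "tcp_rot": TCP orientation; "ft_force": force on the tool from outside, world axes, zero at the start; "moment": the same for the moment, N m; "opening": opening from 0.0 (shut) to 1.0 (fully open).
Only numpy, scipy, OpenCV 4.12 (cv2) and the standard library are available. Lean on these libraries where they do the work, as an engineer would, in place of code of your own. Each camera call takes 0.05 s, during which the arm holds its last target.

## Working session

There is one attempt and no reset: what is moved stays moved. The work goes in short steps, Python scripts to look and compute and a tool call to move; the robot and the scene stay as the last step left them, time stands still between calls to the robot, and variables do not carry over. Pictures are saved under pics/ and viewed, and the job is handed in when it is done.

Besides the shell and the picture viewer there is one more tool, called after ">>>" as a command line: name --argument value ..., lists and objects as JSON in quotes. move_arm: Moves the arm, as the interface text tells. Its arguments: {"type":"object","properties":{"rows":{"type":"array"}},"required":["rows"]}

```bash
mkdir -p pics; ls; python3 - <<'E'
from cell import env
import cv2,numpy as np
print(env.state())
for n in ["scene","top","wrist"]:
    c=env.calibration(n);print(n,c)
    p,d=env.read_camera(n);cv2.imwrite(f"pics/{n}0.png",p);np.savez(f"/tmp/{n}0.npz",p=p,d=d,**{k:v for k,v in c.items() if not isinstance(v,str)})
E
```

```text
pics
{'t': 0.0, 'joints': array([ 1.12040068e+00,  4.91577662e-01,  1.55945366e+00,  7.55408747e-06,
        1.09167727e+00, -1.05605138e-01]), 'qvel': array([-0.0019672 , -0.00021584, -0.00124123, -0.00093745,  0.00021566,
       -0.00076264]), 'tau': array([ 2.42143753e-03, -6.12658238e+01, -2.58177012e+01,  6.92587998e-02,
        4.83692007e-02, -1.37526554e-04]), 'eef_pos': array([211.13411938, 588.02585873, 233.04903447]), 'tcp_rot': array([-1.57067203e+00,  1.10901634e-03,  1.22600240e+00]), 'ft_force': array([0.31714686, 0.50998233, 0.38807529]), 'moment': array([0.08111953, 0.04120557, 0.0493272 ]), 'opening': 1.0017338265728317}
scene {'vertical_fov': 53.44623365460864, 'cx': 285.73235627865836, 'cy': 205.37112380612953, 'eye': array([ -76.14565964, -716.5222896 ,  627.52530006]), 'rotation': array([ 1.03641598,  0.02166406, -0.83919287])}
top {'vertical_fov': 57.1294866847665, 'cx': 282.2408560508864, 'cy': 205.3846702313178, 'eye': array([ 388.86009293,  -87.05232265, 1009.79382268]), 'rotation': array([ 0.21919336, -0.00202042, -1.58336972])}
wrist {'vertical_fov': 66.12724450369278, 'cx': 273.9003268929501, 'cy': 210.60532407459976, 'eye': array([138.24233889, 614.95147591, 384.43726685]), 'rotation': array([-2.80175865e-01,  8.88733214e-04,  1.22657621e+00])}
```

View pics/scene0.png

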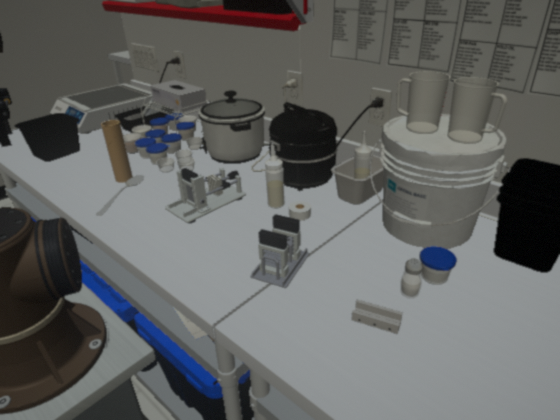

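View pics/top0.png

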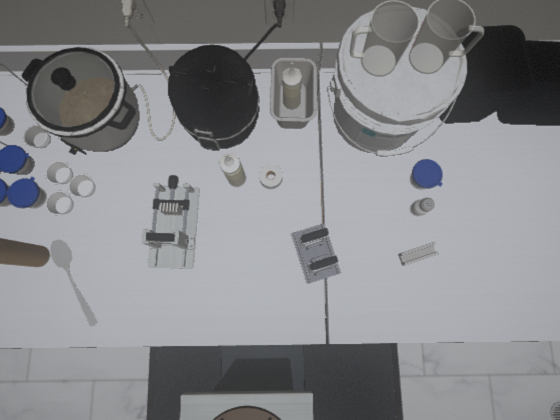

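View pics/wrist0.png

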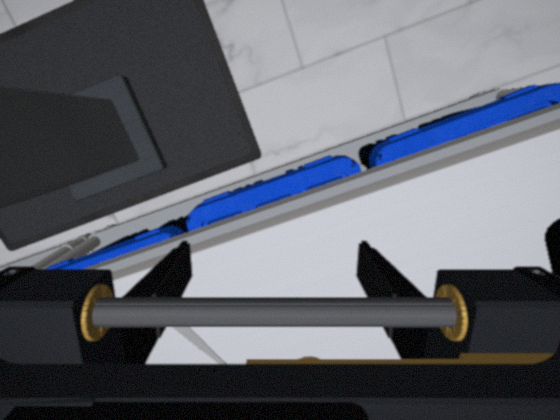

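```bash
cat > h.py <<'E'
import numpy as np,cv2
from scipy.spatial.transform import Rotation as R
def rot(r): return R.from_euler('xyz',r).as_matrix()
def cloud(d,c):
    h,w=d.shape; f=h/2/np.tan(np.radians(float(c['vertical_fov']))/2)
    u,v=np.meshgrid(np.arange(w),np.arange(h))
    P=np.stack([(u-c['cx'])/f*d,-(v-c['cy'])/f*d,-d],-1)
    W=P@rot(c['rotation']).T+c['eye']; W[d<=0]=np.nan
    return W
E
python3 - <<'E'
from h import *
for n in ["top","scene"]:
    z=np.load(f"/tmp/{n}0.npz");W=cloud(z['d'],z);p=z['p']
    np.save(f"/tmp/{n}W.npy",W)
    if n=="top":
        for (u,v) in [(60,300),(230,300),(400,300),(250,100),(165,237),(172,181),(231,160),(271,176),(314,235),(322,263),(425,206),(418,254)]:
            print(u,v,W[v,u].round(1))
        for nm,(a,b,c,d) in dict(slicer=(130,210,165,280),rack=(280,350,215,290)).items():
            im=cv2.resize(p[c:d,a:b],None,fx=7 if nm=='slicer' else 8,fy=7 if nm=='slicer' else 8,interpolation=cv2.INTER_CUBIC)
            im=cv2.resize(im,None,fx=0.72,fy=0.72) if im.shape[0]>600 else im
            cv2.imwrite(f"pics/{nm}_z.png",im)
    print(n,z['d'].min(),z['d'].max())
E
```

```text
60 300 [ 3.744e+02  4.757e+02 -1.000e-01]
230 300 [369.   43.9   0.9]
400 300 [ 363.5 -388.2    0.9]
250 100 [821.7 -19.6 191.7]
165 237 [514.4 179.8 125.7]
172 181 [664.5 186.3  70.9]
231 160 [687.9  26.5 158.3]
271 176 [695.9 -62.3   1.1]
314 235 [ 516.1 -164.5  116.8]
322 263 [ 451.2 -181.1  115.6]
425 206 [ 589.3 -442.8   83.7]
418 254 [ 478.5 -440.7   11.2]
top 0.0 1811.8739
scene 0.0 3593.6855
```

View pics/slicer_z.png

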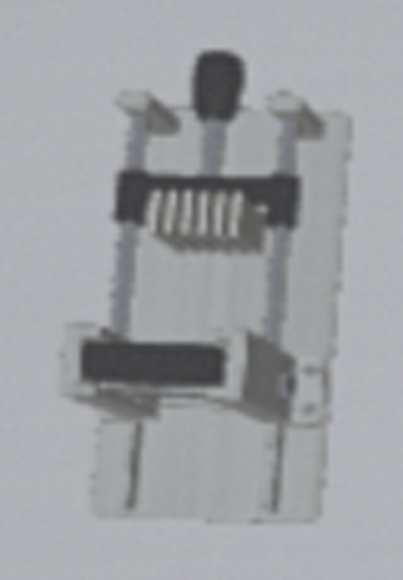

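View pics/rack_z.png

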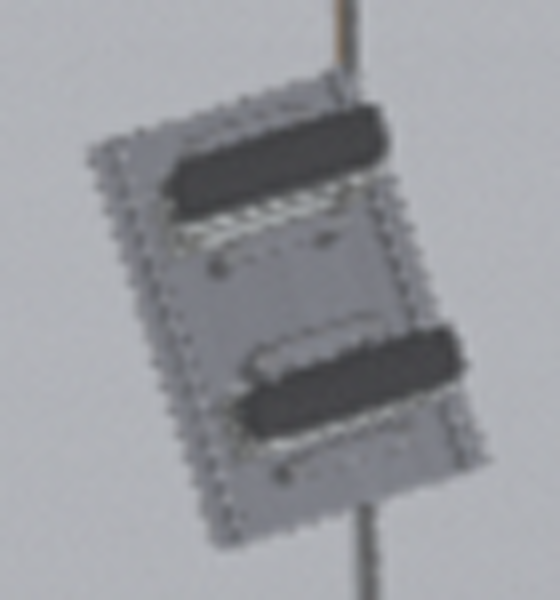

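```bash
python3 - <<'E'
from h import *
z=np.load("/tmp/top0.npz");p=z['p'].astype(int);W=np.load("/tmp/topW.npy");g=p.mean(-1)
def reg(a,b,c,d):
    m=np.zeros(g.shape,bool);m[c:d,a:b]=1;return m
def fit(m,nm):
    P=W[m][:,:2].astype(np.float32);r=cv2.minAreaRect(P)
    print(nm,m.sum(),'z',np.nanmedian(W[m][:,2]).round(1),'mean',P.mean(0).round(1),'rect',np.round(r[0],1),np.round(r[1],1),round(r[2],2))
    q=P-P.mean(0);u,s,v=np.linalg.svd(q,full_matrices=False);print('  pca yaw of long axis',np.degrees(np.arctan2(v[0,1],v[0,0])).round(2))
Z=W[...,2]
fit(reg(130,210,165,280)&(g<90)&(Z>110)&(Z<135),'bar')
fit(reg(130,210,165,280)&(Z>105)&(Z<135),'bar+posts')
fit(reg(285,350,215,249)&(g<90)&(Z>105),'rackbar far')
fit(reg(285,350,249,290)&(g<90)&(Z>105),'rackbar near')
fit(reg(280,350,215,290)&(Z>4)&(Z<30),'rack base')
fit(reg(130,210,165,280)&(Z>10)&(Z<25),'slicer base')
fit(reg(215,245,145,190)&(Z>20)&(W[...,0]<760),'bottle')
fit(reg(255,290,160,190)&(Z>15),'roll')
fit(reg(400,445,190,220)&(Z>20),'shaker')
fit(reg(390,445,235,270)&(Z>15),'ticket')
m=reg(130,210,165,280)&(Z>40)&(W[...,0]>560);print(W[m].min(0),W[m].max(0))
# scene cam
z2=np.load("/tmp/scene0.npz");W2=np.load("/tmp/sceneW.npy");p2=z2['p'].astype(int)
for nm,c in (('slic',(515,180)),('rf',(516,-164)),('rn',(451,-181))):
    m=(np.hypot(W2[...,0]-c[0],W2[...,1]-c[1])<40)&(W2[...,2]>85)&(W2[...,2]<135)&(p2.mean(-1)<70)
    P=W2[m];print(nm,m.sum(),P.max(0).round(1),P.min(0).round(1)); 
    t=P[P[:,2]>np.nanpercentile(P[:,2],80)];print(t.mean(0))
E
```

```text
bar 210 z 124.6 mean [516.  192.7] rect [516.2 193.3] [63.4 16.3] 89.01
  pca yaw of long axis -92.74
bar+posts 406 z 121.1 mean [516.1 191.2] rect [516.9 192.9] [84.7 33.3] 87.68
  pca yaw of long axis -92.65
rackbar far 194 z 116.7 mean [ 516.7 -165.3] rect [ 517.4 -165.4] [17.7 61.3] 16.57
  pca yaw of long axis 106.79
rackbar near 186 z 116.6 mean [ 452.4 -184.7] rect [ 452.6 -185.1] [16.7 61.4] 16.14
  pca yaw of long axis 107.29
rack base 1294 z 9.3 mean [ 479.4 -172.9] rect [ 489.6 -174.9] [180.7 192.2] 89.28
  pca yaw of long axis -161.71
slicer base 2171 z 17.1 mean [545.5 184.8] rect [559.2 191.8] [116.8 215.3] 87.68
  pca yaw of long axis 173.6
bottle 620 z 137.5 mean [683.8  30.5] rect [715.8  41.6] [108.2  50.6] 21.28
  pca yaw of long axis -148.69
roll 398 z 28.9 mean [688.6 -62.2] rect [689.8 -61.7] [60.8 60.9] 42.91
  pca yaw of long axis -166.43
shaker 317 z 72.0 mean [ 592.6 -442.6] rect [ 595.5 -446.6] [40.1 36.7] 50.62
  pca yaw of long axis -144.47
ticket 246 z 25.9 mean [ 478.7 -438.8] rect [ 479.1 -439.2] [31.6 92.3] 17.26
  pca yaw of long axis 106.51
[560.07640198 140.98428751  40.13259685] [682.11437884 234.76851544  80.72189117]
slic 125 [521.9 218.5 126.5] [499.2 159.2  96.9]
[514.88385795 189.44716618 124.30223573]
rf 338 [ 531.4 -140.   118. ] [ 500.7 -200.3   87.4]
[ 515.81228126 -169.94599942  116.09159225]
rn 381 [ 468.7 -159.5  118. ] [ 435.2 -219.5   86.4]
[ 452.35562747 -191.16587326  116.09959919]
```

>>> move_arm --rows '[{"ry": 0.12, "ty": -1, "grip": 100}, {"ry": 0.12, "ty": -1, "grip": 100}, {"ry": 0.12, "ty": -1, "grip": 100}, {"ry": 0.12, "ty": -1, "grip": 100}, {"ry": 0.12, "ty": -1, "grip": 100}, {"ry": 0.12, "ty": -1, "grip": 100}, {"ry": 0.12, "ty": -1, "grip": 100}, {"ry": 0.12, "ty": -1, "grip": 100}, {"ry": 0.12, "ty": -1, "grip": 100}, {"ry": 0.12, "ty": -1, "grip": 100}]'

```text
validation failed for argument at $.ro...
```

>>> move_arm --rows '[{"tx": 0, "ty": -1, "tz": 0, "rx": 0, "ry": 0.12, "rz": 0, "grip": 100}, {"tx": 0, "ty": -1, "tz": 0, "rx": 0, "ry": 0.12, "rz": 0, "grip": 100}, {"tx": 0, "ty": -1, "tz": 0, "rx": 0, "ry": 0.12, "rz": 0, "grip": 100}, {"tx": 0, "ty": -1, "tz": 0, "rx": 0, "ry": 0.12, "rz": 0, "grip": 100}, {"tx": 0, "ty": -1, "tz": 0, "rx": 0, "ry": 0.12, "rz": 0, "grip": 100}, {"tx": 0, "ty": -1, "tz": 0, "rx": 0, "ry": 0.12, "rz": 0, "grip": 100}, {"tx": 0, "ty": -1, "tz": 0, "rx": 0, "ry": 0.12, "rz": 0, "grip": 100}, {"tx": 0, "ty": -1, "tz": 0, "rx": 0, "ry": 0.12, "rz": 0, "grip": 100}, {"tx": 0, "ty": -1, "tz": 0, "rx": 0, "ry": 0.12, "rz": 0, "grip": 100}, {"tx": 0, "ty": -1, "tz": 0, "rx": 0, "ry": 0.12, "rz": 0, "grip": 100}]'

```text
t: 0.98
eef_pos: [211.2, 588.1, 333.9]
tcp_rot: [-1.571, 0.0, 0.02]
ft_force: [0.2, -1.0, -0.1]
opening: 0.996
```

>>> move_arm --rows '[{"tx": 2.3, "ty": 0, "tz": -3.1, "rx": 0, "ry": 0.0, "rz": 0, "grip": 100}, {"tx": 2.3, "ty": 0, "tz": -3.1, "rx": 0, "ry": 0.0, "rz": 0, "grip": 100}, {"tx": 2.3, "ty": 0, "tz": -3.1, "rx": 0, "ry": 0, "rz": 0, "grip": 100}, {"tx": 2.3, "ty": 0, "tz": -3.1, "rx": 0, "ry": 0, "rz": 0, "grip": 100}, {"tx": 2.3, "ty": 0, "tz": -3.1, "rx": 0, "ry": 0, "rz": 0, "grip": 100}, {"tx": 2.3, "ty": 0, "tz": -3.1, "rx": 0, "ry": 0, "rz": 0, "grip": 100}, {"tx": 2.3, "ty": 0, "tz": -3.1, "rx": 0, "ry": 0, "rz": 0, "grip": 100}, {"tx": 2.3, "ty": 0, "tz": -3.1, "rx": 0, "ry": 0, "rz": 0, "grip": 100}, {"tx": 2.3, "ty": 0, "tz": -3.1, "rx": 0, "ry": 0, "rz": 0, "grip": 100}, {"tx": 2.3, "ty": 0, "tz": -3.1, "rx": 0, "ry": 0, "rz": 0, "grip": 100}]'

```text
t: 1.82
eef_pos: [449.9, 282.6, 333.6]
tcp_rot: [-1.571, 0.0, 0.026]
ft_force: [0.3, 0.5, -0.2]
opening: 0.998
```

>>> move_arm --rows '[{"tx": 2.2, "ty": 0, "tz": -3.0, "rx": 0, "ry": 0.07, "rz": 0, "grip": 100}, {"tx": 2.2, "ty": 0, "tz": -3.0, "rx": 0, "ry": 0, "rz": 0, "grip": 100}, {"tx": 2.2, "ty": 0, "tz": -3.0, "rx": 0, "ry": 0, "rz": 0, "grip": 100}, {"tx": 0, "ty": 0, "tz": 0, "rx": 0, "ry": 0, "rz": 0, "grip": 100}, {"tx": 0, "ty": 0, "tz": 0, "rx": 0, "ry": 0, "rz": 0, "grip": 100}]'

```text
t: 2.23
eef_pos: [514.0, 191.5, 333.2]
tcp_rot: [-1.571, 0.001, -0.047]
ft_force: [-1.4, 0.3, -0.5]
opening: 1.0
```

```bash
cat > look.py <<'E'
import sys
from h import *
from cell import env
def look(n,tag):
    c=env.calibration(n);s=env.state();p,d=env.read_camera(n)
    cv2.imwrite(f"pics/{n}_{tag}.png",p);W=cloud(d,c);np.savez(f"/tmp/{n}_{tag}.npz",p=p,W=W,d=d)
    print(s['t'],s['eef_pos'].round(1),s['tcp_rot'].round(4),s['ft_force'].round(1),round(float(s['opening']),3),s['joints'].round(2))
    return p,W
if __name__=="__main__": look(sys.argv[1],sys.argv[2])
E
python3 look.py wrist a
```

```text
2.2333 [514.  191.5 333.2] [-1.5709e+00  8.0000e-04 -4.7100e-02] [-1.4  0.3 -0.5] 1.0 [0.24 0.29 1.6  0.   1.25 0.28]
```

View pics/wrist_a.png

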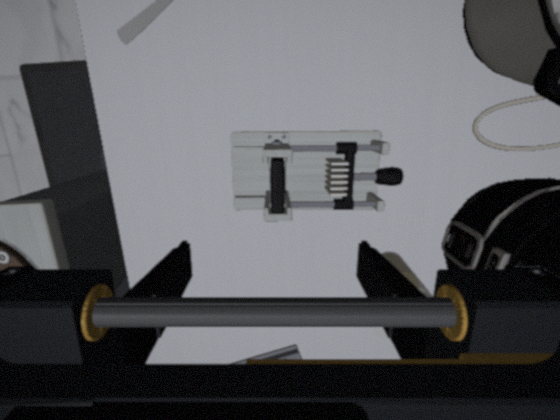

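```bash
python3 - <<'E'
from h import *
z=np.load("/tmp/wrist_a.npz");W=z['W'];g=z['p'].astype(int).mean(-1);Z=W[...,2]
def fit(m,nm):
    m=cv2.morphologyEx(m.astype(np.uint8),cv2.MORPH_OPEN,np.ones((3,3)))>0
    P=W[m][:,:2].astype(np.float32);r=cv2.minAreaRect(P)
    print(nm,m.sum(),'z',np.nanmedian(Z[m]).round(1),P.mean(0).round(1),np.round(r[0],1),np.round(r[1],1),round(r[2],2))
B=np.zeros(g.shape,bool);B[120:225,225:410]=1
fit(B&(g<75)&(Z>105)&(Z<135),'bar')
fit(B&(Z>105)&(Z<135),'bar+posts')
fit(B&(Z>8),'all')
fit(B&(Z>8)&(Z<25),'bed')
E
```

```text
bar 775 z 123.9 [518.3 195.2] [518.2 193.2] [65.4 16.4] 87.15
bar+posts 1429 z 121.8 [518.2 196.6] [518.1 194.3] [84.2 33.5] 87.61
all 12393 z 17.4 [561.9 197.3] [567.5 191.6] [115.9 230.9] 87.37
bed 6951 z 16.2 [549.8 200.2] [559.6 191.9] [115.9 215.2] 87.37
```

>>> move_arm --rows '[{"tx": 0.34, "ty": 3, "tz": 0.2, "rx": 0, "ry": -0.002, "rz": 0, "grip": 100}, {"tx": 0, "ty": 3.0, "tz": 0, "rx": 0, "ry": 0.0, "rz": 0, "grip": 100}, {"tx": 0, "ty": 3, "tz": 0, "rx": 0, "ry": 0, "rz": 0, "grip": 100}, {"tx": 0, "ty": 3, "tz": 0, "rx": 0, "ry": 0, "rz": 0, "grip": 100}, {"tx": 0, "ty": 2.5, "tz": 0, "rx": 0, "ry": 0, "rz": 0, "grip": 100}, {"tx": 0, "ty": 2.5, "tz": 0, "rx": 0, "ry": 0, "rz": 0, "grip": 100}, {"tx": 0, "ty": 2, "tz": 0, "rx": 0, "ry": 0, "rz": 0, "grip": 100}, {"tx": 0, "ty": 2, "tz": 0, "rx": 0, "ry": 0, "rz": 0, "grip": 100}, {"tx": 0, "ty": 1, "tz": 0, "rx": 0, "ry": 0, "rz": 0, "grip": 100}, {"tx": 0, "ty": 0, "tz": 0, "rx": 0, "ry": 0, "rz": 0, "grip": 100}]'

```text
t: 3.12
eef_pos: [515.5, 195.7, 111.9]
tcp_rot: [-1.572, 0.003, -0.041]
ft_force: [-0.3, -0.3, 0.0]
opening: 1.002
```

```bash
python3 look.py wrist b
```

```text
3.1167 [515.5 195.7 111.9] [-1.5716  0.0032 -0.0406] [-0.3 -0.3  0. ] 1.002 [0.24 0.55 1.86 0.   0.74 0.28]
```

View pics/wrist_b.png

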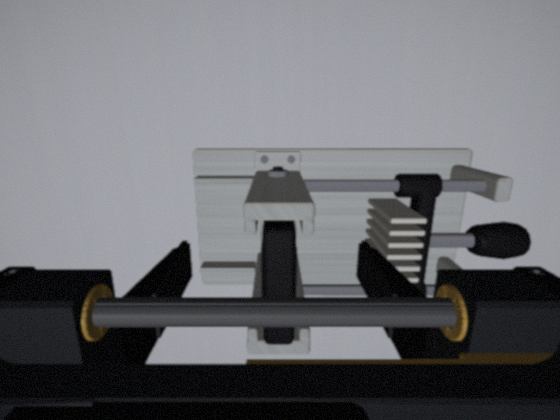

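>>> move_arm --rows '[{"tx": 0.2, "ty": 0, "tz": -0.2, "rx": 0, "ry": 0.003, "rz": 0, "grip": 100}, {"tx": 0, "ty": 0, "tz": 0, "rx": 0, "ry": 0, "rz": 0, "grip": 100}]'

```text
t: 3.33
eef_pos: [519.4, 193.0, 114.9]
tcp_rot: [-1.57, -0.002, -0.045]
ft_force: [-0.1, 0.2, -0.4]
opening: 0.998
```

```bash
python3 look.py wrist c
```

```text
3.3333 [519.4 193.  114.9] [-1.5701 -0.0021 -0.0449] [-0.1  0.2 -0.4] 0.998 [0.24 0.54 1.85 0.   0.74 0.28]
```

>>> move_arm --rows '[{"tx": 0, "ty": 0, "tz": 0, "rx": 0, "ry": 0, "rz": 0, "grip": 0}, {"tx": 0, "ty": 0, "tz": 0, "rx": 0, "ry": 0, "rz": 0, "grip": 0}, {"tx": 0, "ty": 0, "tz": 0, "rx": 0, "ry": 0, "rz": 0, "grip": 0}, {"tx": 0, "ty": 0, "tz": 0, "rx": 0, "ry": 0, "rz": 0, "grip": 0}, {"tx": 0, "ty": 0, "tz": 0, "rx": 0, "ry": 0, "rz": 0, "grip": 0}, {"tx": 0, "ty": 0, "tz": 0, "rx": 0, "ry": 0, "rz": 0, "grip": 0}, {"tx": 0, "ty": 0, "tz": 0, "rx": 0, "ry": 0, "rz": 0, "grip": 0}, {"tx": 0, "ty": 0, "tz": 0, "rx": 0, "ry": 0, "rz": 0, "grip": 0}, {"tx": 0, "ty": 0, "tz": 0, "rx": 0, "ry": 0, "rz": 0, "grip": 0}, {"tx": 0, "ty": 0, "tz": 0, "rx": 0, "ry": 0, "rz": 0, "grip": 0}]'

```text
t: 4.22
eef_pos: [518.7, 192.8, 113.6]
tcp_rot: [-1.571, 0.0, -0.045]
ft_force: [0.2, 0.9, 0.4]
opening: 0.356
```

>>> move_arm --rows '[{"tx": 0, "ty": 0, "tz": 0, "rx": 0, "ry": 0, "rz": 0, "grip": 0}, {"tx": 0, "ty": 0, "tz": 0, "rx": 0, "ry": 0, "rz": 0, "grip": 0}, {"tx": 0, "ty": 0, "tz": 0, "rx": 0, "ry": 0, "rz": 0, "grip": 0}, {"tx": 0, "ty": 0, "tz": 0, "rx": 0, "ry": 0, "rz": 0, "grip": 0}, {"tx": 0, "ty": 0, "tz": 0, "rx": 0, "ry": 0, "rz": 0, "grip": 0}, {"tx": 0, "ty": 0, "tz": 0, "rx": 0, "ry": 0, "rz": 0, "grip": 0}]'

```text
t: 4.72
eef_pos: [518.6, 192.8, 113.6]
tcp_rot: [-1.571, 0.0, -0.045]
ft_force: [-0.9, 0.6, 0.1]
opening: 0.169
```

>>> move_arm --rows '[{"tx": 0, "ty": 0, "tz": 0, "rx": 0, "ry": 0, "rz": 0, "grip": 0}, {"tx": 0, "ty": 0, "tz": 0, "rx": 0, "ry": 0, "rz": 0, "grip": 0}, {"tx": 0, "ty": -0.2, "tz": 0, "rx": 0, "ry": 0, "rz": 0, "grip": 0}, {"tx": 0, "ty": -0.2, "tz": 0, "rx": 0, "ry": 0, "rz": 0, "grip": 0}, {"tx": 0, "ty": -0.2, "tz": 0, "rx": 0, "ry": 0, "rz": 0, "grip": 0}, {"tx": 0, "ty": -0.2, "tz": 0, "rx": 0, "ry": 0, "rz": 0, "grip": 0}, {"tx": 0, "ty": -0.2, "tz": 0, "rx": 0, "ry": 0, "rz": 0, "grip": 0}]'

```text
t: 5.3
eef_pos: [518.7, 192.8, 123.9]
tcp_rot: [-1.571, 0.0, -0.045]
ft_force: [-1.3, -0.2, -6.9]
opening: 0.167
```

>>> move_arm --rows '[{"tx": 0, "ty": -0.2, "tz": 0, "rx": 0, "ry": 0, "rz": 0, "grip": 0}, {"tx": 0, "ty": -0.2, "tz": 0, "rx": 0, "ry": 0, "rz": 0, "grip": 0}, {"tx": 0, "ty": -0.2, "tz": 0, "rx": 0, "ry": 0, "rz": 0, "grip": 0}, {"tx": 0, "ty": -0.2, "tz": 0, "rx": 0, "ry": 0, "rz": 0, "grip": 0}, {"tx": 0, "ty": -0.2, "tz": 0, "rx": 0, "ry": 0, "rz": 0, "grip": 0}]'

```text
t: 5.72
eef_pos: [518.7, 192.8, 133.9]
tcp_rot: [-1.571, -0.0, -0.045]
ft_force: [-0.8, -0.4, -6.2]
opening: 0.164
```

```bash
python3 look.py wrist d; python3 look.py scene d
```

```text
5.7167 [518.7 192.8 133.9] [-1.5707 -0.     -0.045 ] [-0.8 -0.4 -6.2] 0.164 [0.24 0.51 1.84 0.   0.79 0.28]
5.7667 [518.7 192.8 134.3] [-1.5707e+00 -2.0000e-04 -4.4900e-02] [-2.  -0.6 -2.3] 0.165 [0.24 0.51 1.84 0.   0.79 0.28]
```

View pics/wrist_d.png

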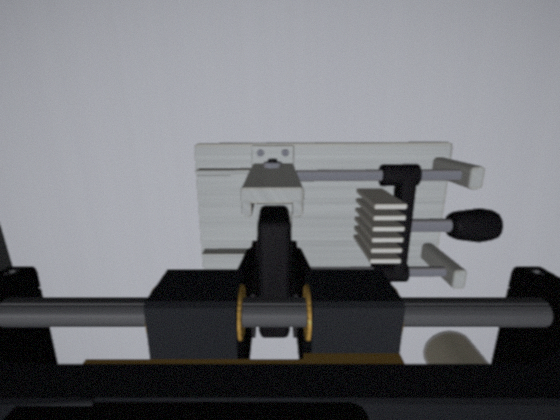

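View pics/scene_d.png

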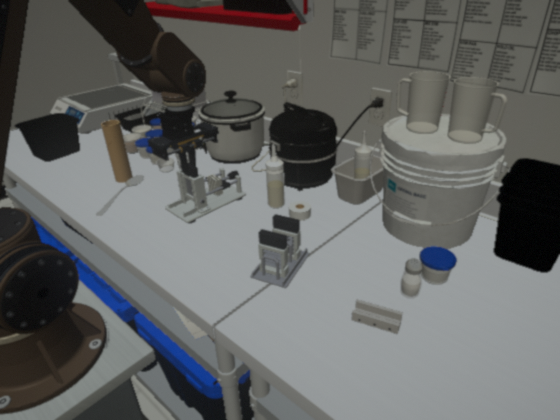

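>>> move_arm --rows '[{"tx": 0, "ty": -0.8, "tz": 0, "rx": 0, "ry": 0, "rz": 0, "grip": 0}, {"tx": 0, "ty": -1.2, "tz": 0, "rx": 0, "ry": 0, "rz": 0, "grip": 0}, {"tx": 0, "ty": -1.2, "tz": 0, "rx": 0, "ry": 0, "rz": 0, "grip": 0}, {"tx": 0, "ty": -1.2, "tz": 0, "rx": 0, "ry": 0, "rz": 0, "grip": 0}, {"tx": 0, "ty": -1.2, "tz": 0, "rx": 0, "ry": 0, "rz": 0, "grip": 0}, {"tx": 0, "ty": -1.2, "tz": 0, "rx": 0, "ry": 0, "rz": 0, "grip": 0}, {"tx": 0, "ty": -1.2, "tz": 0, "rx": 0, "ry": 0, "rz": 0, "grip": 0}, {"tx": 0, "ty": -1.2, "tz": 0, "rx": 0, "ry": 0, "rz": 0, "grip": 0}, {"tx": 0, "ty": -1.2, "tz": 0, "rx": 0, "ry": 0, "rz": 0, "grip": 0}, {"tx": 0, "ty": -1.2, "tz": 0, "rx": 0, "ry": 0, "rz": 0, "grip": 0}]'

```text
t: 6.65
eef_pos: [519.0, 192.8, 251.2]
tcp_rot: [-1.57, -0.002, -0.045]
ft_force: [-0.6, -0.3, -2.9]
opening: 0.165
```

```bash
python3 look.py scene e; python3 -c "
import cv2
p=cv2.imread('pics/scene_e.png')[100:240,120:300];cv2.imwrite('pics/scene_e2.png',cv2.resize(p,None,fx=4,fy=4,interpolation=2))"
```

```text
6.65 [519.  192.8 251.2] [-1.5703 -0.0016 -0.0451] [-0.6 -0.3 -2.9] 0.165 [0.24 0.37 1.71 0.   1.06 0.28]
```

View pics/scene_e2.png

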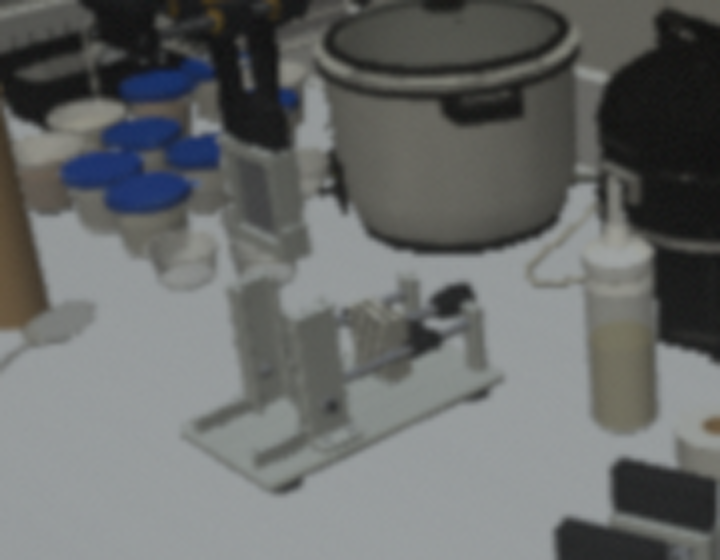

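>>> move_arm --rows '[{"tx": -0.4, "ty": 0, "tz": -1.2, "rx": 0, "ry": 0, "rz": 0, "grip": 0}, {"tx": -0.7, "ty": 0, "tz": -2, "rx": 0, "ry": 0, "rz": 0, "grip": 0}, {"tx": -0.8, "ty": 0, "tz": -2.3, "rx": 0, "ry": 0, "rz": 0, "grip": 0}, {"tx": -0.8, "ty": 0, "tz": -2.3, "rx": 0, "ry": 0, "rz": 0, "grip": 0}, {"tx": -0.8, "ty": 0, "tz": -2.3, "rx": 0, "ry": 0, "rz": 0, "grip": 0}, {"tx": -0.8, "ty": 0, "tz": -2.3, "rx": 0, "ry": 0, "rz": 0, "grip": 0}, {"tx": -0.8, "ty": 0, "tz": -2.3, "rx": 0, "ry": 0, "rz": 0, "grip": 0}, {"tx": -0.6, "ty": 0, "tz": -1.8, "rx": 0, "ry": 0, "rz": 0, "grip": 0}, {"tx": -0.4, "ty": 0, "tz": -1.1, "rx": 0, "ry": 0, "rz": 0, "grip": 0}, {"tx": 0, "ty": 0, "tz": 0, "rx": 0, "ry": 0, "rz": 0, "grip": 0}]'

```text
t: 7.53
eef_pos: [449.0, 18.1, 249.5]
tcp_rot: [-1.571, 0.0, -0.047]
ft_force: [-0.5, 0.5, -3.2]
opening: 0.165
```

>>> move_arm --rows '[{"tx": 0, "ty": 0.5, "tz": 0, "rx": 0, "ry": -0.034, "rz": 0, "grip": 0}, {"tx": 0, "ty": 1, "tz": 0, "rx": 0, "ry": -0.034, "rz": 0, "grip": 0}, {"tx": 0, "ty": 1.2, "tz": 0, "rx": 0, "ry": -0.034, "rz": 0, "grip": 0}, {"tx": 0, "ty": 1.2, "tz": 0, "rx": 0, "ry": -0.034, "rz": 0, "grip": 0}, {"tx": 0, "ty": 1.2, "tz": 0, "rx": 0, "ry": -0.034, "rz": 0, "grip": 0}, {"tx": 0, "ty": 1.2, "tz": 0, "rx": 0, "ry": -0.034, "rz": 0, "grip": 0}, {"tx": 0, "ty": 1.2, "tz": 0, "rx": 0, "ry": -0.034, "rz": 0, "grip": 0}, {"tx": 0, "ty": 1.2, "tz": 0, "rx": 0, "ry": -0.034, "rz": 0, "grip": 0}, {"tx": 0, "ty": 1.2, "tz": 0, "rx": 0, "ry": -0.034, "rz": 0, "grip": 0}, {"tx": 0, "ty": 0.6, "tz": 0, "rx": 0, "ry": -0.034, "rz": 0, "grip": 0}]'

```text
t: 8.37
eef_pos: [449.8, 20.3, 143.3]
tcp_rot: [-1.57, 0.001, 0.297]
ft_force: [0.4, 0.2, -2.5]
opening: 0.169
```

```bash
python3 look.py scene f; python3 - <<'E'
from h import *
p=cv2.imread('pics/scene_f.png')[130:300,170:340];cv2.imwrite('pics/scene_f2.png',cv2.resize(p,None,fx=3.5,fy=3.5,interpolation=2))
z=np.load('/tmp/scene_f.npz');W=z['W']
m=(np.hypot(W[...,0]-450,W[...,1]-20)<40)&(W[...,2]<150)&(W[...,2]>6)
v,u=np.where(m);print(m.sum(),u.min(),u.max(),v.min(),v.max(),np.percentile(W[m][:,2],[0,1,2,5,50,100]))
E
```

```text
8.3667 [449.8  20.3 143.3] [-1.5702e+00  9.0000e-04  2.9700e-01] [ 0.4  0.2 -2.5] 0.169 [-0.1   0.38  2.07  0.    0.69 -0.4 ]
897 196 225 191 231 [ 45.17969505  47.39170734  49.06776223  51.58123631  96.56775241
 149.87536434]
```

View pics/scene_f2.png

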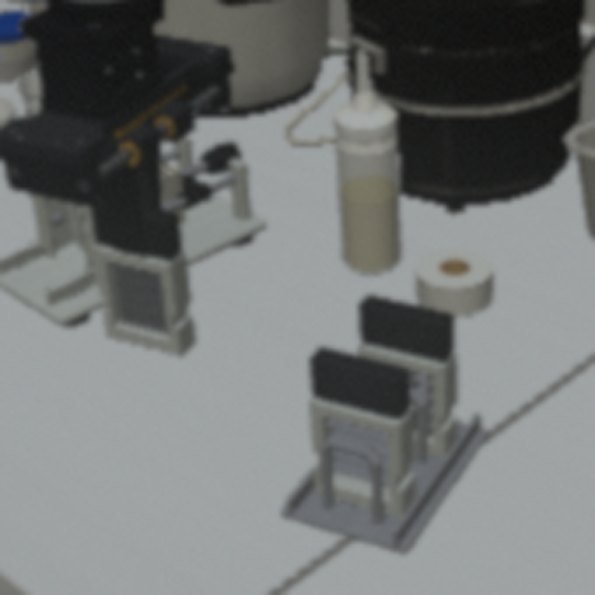

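>>> move_arm --rows '[{"tx": 0, "ty": 0.8, "tz": 0, "rx": 0, "ry": 0, "rz": 0, "grip": 0}, {"tx": 0, "ty": 1, "tz": 0, "rx": 0, "ry": 0, "rz": 0, "grip": 0}, {"tx": 0, "ty": 1, "tz": 0, "rx": 0, "ry": 0, "rz": 0, "grip": 0}, {"tx": 0, "ty": 0.8, "tz": 0, "rx": 0, "ry": 0, "rz": 0, "grip": 0}, {"tx": 0, "ty": 0.4, "tz": 0, "rx": 0, "ry": 0, "rz": 0, "grip": 0}, {"tx": 0, "ty": 0.2, "tz": 0, "rx": 0, "ry": 0, "rz": 0, "grip": 0}, {"tx": 0, "ty": 0, "tz": 0, "rx": 0, "ry": 0, "rz": 0, "grip": 0}]'

```text
t: 9.0
eef_pos: [449.9, 19.8, 102.4]
tcp_rot: [-1.571, 0.0, 0.295]
ft_force: [-0.9, -0.6, -3.0]
opening: 0.17
```

>>> move_arm --rows '[{"tx": 0, "ty": 0.1, "tz": 0, "rx": 0, "ry": 0, "rz": 0, "grip": 0}, {"tx": 0, "ty": 0.1, "tz": 0, "rx": 0, "ry": 0, "rz": 0, "grip": 0}, {"tx": 0, "ty": 0.1, "tz": 0, "rx": 0, "ry": 0, "rz": 0, "grip": 0}, {"tx": 0, "ty": 0, "tz": 0, "rx": 0, "ry": 0, "rz": 0, "grip": 0}]'

```text
t: 9.33
eef_pos: [449.9, 19.7, 99.7]
tcp_rot: [-1.571, -0.0, 0.295]
ft_force: [0.3, 0.1, -2.9]
opening: 0.165
```

>>> move_arm --rows '[{"tx": 0, "ty": 0.1, "tz": 0, "rx": 0, "ry": 0, "rz": 0, "grip": 0}, {"tx": 0, "ty": 0.05, "tz": 0, "rx": 0, "ry": 0, "rz": 0, "grip": 0}, {"tx": 0, "ty": 0, "tz": 0, "rx": 0, "ry": 0, "rz": 0, "grip": 0}]'

```text
t: 9.58
eef_pos: [449.8, 19.7, 98.1]
tcp_rot: [-1.571, -0.0, 0.295]
ft_force: [-0.3, -0.2, -3.0]
opening: 0.168
```

>>> move_arm --rows '[{"tx": 0, "ty": 0.05, "tz": 0, "rx": 0, "ry": 0, "rz": 0, "grip": 0}, {"tx": 0, "ty": 0, "tz": 0, "rx": 0, "ry": 0, "rz": 0, "grip": 0}]'

```text
t: 9.75
eef_pos: [449.9, 19.7, 97.6]
tcp_rot: [-1.571, -0.0, 0.295]
ft_force: [-0.3, -0.0, -2.7]
opening: 0.162
```

>>> move_arm --rows '[{"tx": 0, "ty": 0.05, "tz": 0, "rx": 0, "ry": 0, "rz": 0, "grip": 0}, {"tx": 0, "ty": 0, "tz": 0, "rx": 0, "ry": 0, "rz": 0, "grip": 0}]'

```text
t: 9.92
eef_pos: [449.9, 19.8, 97.6]
tcp_rot: [-1.571, -0.0, 0.295]
ft_force: [-2.3, 0.7, 5.6]
opening: 0.167
```

>>> move_arm --rows '[{"tx": 0, "ty": 0, "tz": 0, "rx": 0, "ry": 0, "rz": 0, "grip": 60}, {"tx": 0, "ty": 0, "tz": 0, "rx": 0, "ry": 0, "rz": 0, "grip": 60}, {"tx": 0, "ty": 0, "tz": 0, "rx": 0, "ry": 0, "rz": 0, "grip": 60}, {"tx": 0, "ty": 0, "tz": 0, "rx": 0, "ry": 0, "rz": 0, "grip": 60}, {"tx": 0, "ty": 0, "tz": 0, "rx": 0, "ry": 0, "rz": 0, "grip": 60}, {"tx": 0, "ty": 0, "tz": 0, "rx": 0, "ry": 0, "rz": 0, "grip": 60}]'

```text
t: 10.42
eef_pos: [449.9, 19.7, 97.1]
tcp_rot: [-1.571, -0.0, 0.295]
ft_force: [-0.3, -0.3, -0.0]
opening: 0.527
```

```bash
python3 look.py scene g; python3 -c "
import cv2
p=cv2.imread('pics/scene_g.png')[130:300,170:340];cv2.imwrite('pics/scene_g2.png',cv2.resize(p,None,fx=3.5,fy=3.5,interpolation=2))"
```

```text
10.4167 [449.9  19.7  97.1] [-1.5707 -0.      0.295 ] [-0.3 -0.3 -0. ] 0.527 [-0.1   0.47  2.12  0.    0.56 -0.4 ]
```

View pics/scene_g2.png

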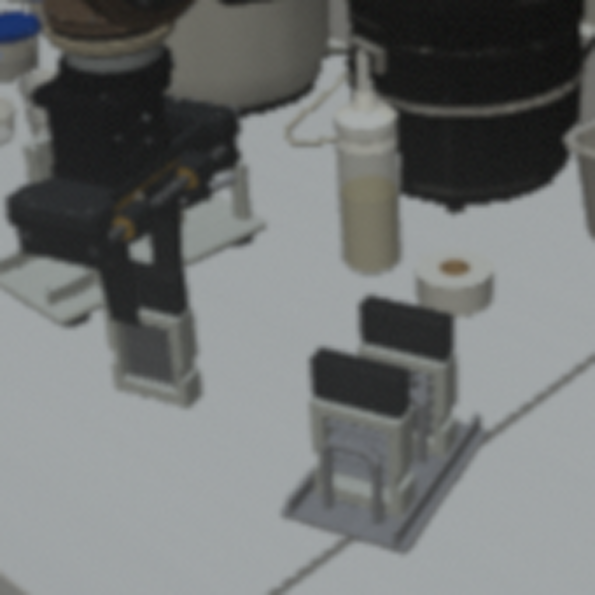

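>>> move_arm --rows '[{"tx": 0, "ty": -1, "tz": 0, "rx": 0, "ry": 0, "rz": 0, "grip": 100}, {"tx": 0, "ty": -2, "tz": 0, "rx": 0, "ry": 0, "rz": 0, "grip": 100}, {"tx": 0, "ty": -3, "tz": 0, "rx": 0, "ry": 0, "rz": 0, "grip": 100}, {"tx": 0, "ty": -3, "tz": 0, "rx": 0, "ry": 0, "rz": 0, "grip": 100}, {"tx": 0, "ty": -3, "tz": 0, "rx": 0, "ry": 0.12, "rz": 0, "grip": 100}, {"tx": 0, "ty": -3, "tz": 0, "rx": 0, "ry": 0.12, "rz": 0, "grip": 100}, {"tx": 0, "ty": -1, "tz": 0, "rx": 0, "ry": 0.12, "rz": 0, "grip": 100}, {"tx": 0, "ty": 0, "tz": 0, "rx": 0, "ry": 0.12, "rz": 0, "grip": 100}, {"tx": 0, "ty": 0, "tz": 0, "rx": 0, "ry": 0.12, "rz": 0, "grip": 100}, {"tx": 0, "ty": 0, "tz": 0, "rx": 0, "ry": 0.12, "rz": 0, "grip": 100}]'

```text
t: 11.3
eef_pos: [449.8, 19.7, 257.4]
tcp_rot: [-1.571, -0.001, -0.431]
ft_force: [0.2, -0.6, -0.7]
opening: 0.999
```

>>> move_arm --rows '[{"tx": 0, "ty": 0, "tz": 0, "rx": 0, "ry": 0.12, "rz": 0, "grip": 100}, {"tx": 0, "ty": 0, "tz": 0, "rx": 0, "ry": 0.12, "rz": 0, "grip": 100}, {"tx": 0, "ty": 0, "tz": 0, "rx": 0, "ry": 0.12, "rz": 0, "grip": 100}, {"tx": 0, "ty": 0, "tz": 0, "rx": 0, "ry": 0.12, "rz": 0, "grip": 100}, {"tx": 0, "ty": 0, "tz": 0, "rx": 0, "ry": 0.12, "rz": 0, "grip": 100}, {"tx": 0, "ty": 0, "tz": 0, "rx": 0, "ry": 0.12, "rz": 0, "grip": 100}, {"tx": 0, "ty": 0, "tz": 0, "rx": 0, "ry": 0.12, "rz": 0, "grip": 100}, {"tx": 0, "ty": 0, "tz": 0, "rx": 0, "ry": 0, "rz": 0, "grip": 100}, {"tx": 0, "ty": 0, "tz": 0, "rx": 0, "ry": 0, "rz": 0, "grip": 100}]'

```text
t: 12.05
eef_pos: [449.8, 19.7, 257.1]
tcp_rot: [-1.571, 0.0, -1.261]
ft_force: [-0.1, 0.3, 1.0]
opening: 1.001
```

```bash
python3 look.py wrist h; python3 look.py top h
```

```text
12.05 [449.8  19.7 257.1] [-1.5709e+00  1.0000e-04 -1.2612e+00] [-0.1  0.3  1. ] 1.001 [-0.1   0.21  1.93  0.    0.99  1.16]
12.1 [449.8  19.7 257.1] [-1.5708e+00  1.0000e-04 -1.2607e+00] [ 0.2  0.3 -0. ] 0.998 [-0.1   0.21  1.93  0.    0.99  1.16]
```

View pics/wrist_h.png

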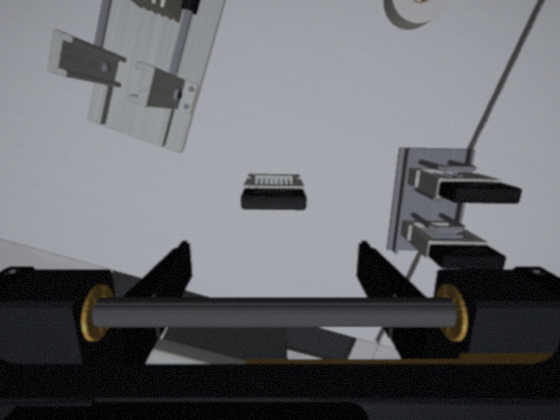

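View pics/top_h.png

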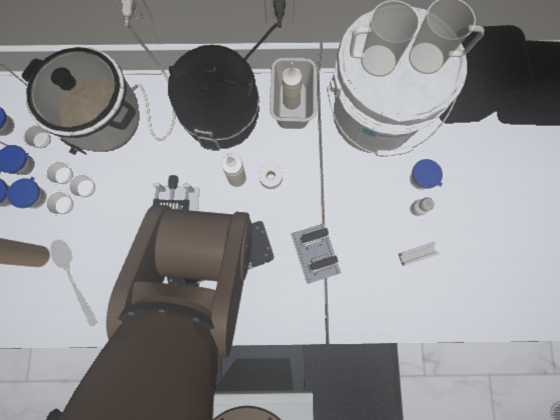

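```bash
python3 - <<'E'
from h import *
z=np.load("/tmp/wrist_h.npz");W=z['W'];g=z['p'].astype(int).mean(-1);Z=W[...,2]
def fit(m,nm):
    m=cv2.morphologyEx(m.astype(np.uint8),cv2.MORPH_OPEN,np.ones((3,3)))>0
    P=W[m][:,:2].astype(np.float32);r=cv2.minAreaRect(P)
    print(nm,m.sum(),'z',np.nanmedian(Z[m]).round(1),P.mean(0).round(1),np.round(r[0],1),np.round(r[1],1),round(r[2],2))
def B(a,b,c,d):
    m=np.zeros(g.shape,bool);m[c:d,a:b]=1;return m
fit(B(230,320,160,225)&(Z>102)&(Z<115),'cart')
fit(B(400,530,165,215)&(g<60)&(Z>111),'far')
fit(B(400,530,220,267)&(g<60)&(Z>111),'near')
fit(B(380,530,140,260)&(Z>3)&(Z<30)&(W[...,1]<-80),'rackbase')
E
```

```text
cart 1104 z 107.9 [451.   21.8] [450.6  21.6] [16.6 63.4] 18.36
far 1113 z 116.0 [ 519.4 -163.4] [ 519.6 -164.9] [15.3 62.9] 17.38
near 861 z 115.9 [ 455.7 -182.9] [ 455.5 -184.2] [13.5 63.1] 16.95
rackbase 4348 z 8.8 [ 492.9 -159.7] [ 486.2 -174.5] [136.5  90. ] 16.42
```

>>> move_arm --rows '[{"tx": -0.07, "ty": 1, "tz": 0.1, "rx": 0, "ry": 0.015, "rz": 0, "grip": 100}, {"tx": 0, "ty": 2, "tz": 0, "rx": 0, "ry": 0, "rz": 0, "grip": 100}, {"tx": 0, "ty": 2, "tz": 0, "rx": 0, "ry": 0, "rz": 0, "grip": 100}, {"tx": 0, "ty": 2, "tz": 0, "rx": 0, "ry": 0, "rz": 0, "grip": 100}, {"tx": 0, "ty": 2, "tz": 0, "rx": 0, "ry": 0, "rz": 0, "grip": 100}, {"tx": 0, "ty": 1.5, "tz": 0, "rx": 0, "ry": 0, "rz": 0, "grip": 100}, {"tx": 0, "ty": 0, "tz": 0, "rx": 0, "ry": 0, "rz": 0, "grip": 100}, {"tx": 0, "ty": 0, "tz": 0, "rx": 0, "ry": 0, "rz": 0, "grip": 100}]'

```text
t: 12.82
eef_pos: [450.5, 20.7, 152.0]
tcp_rot: [-1.572, 0.001, -1.278]
ft_force: [0.3, 0.3, 1.2]
opening: 0.997
```

```bash
python3 look.py wrist i
```

```text
12.8167 [450.5  20.7 152. ] [-1.5720e+00  6.0000e-04 -1.2783e+00] [0.3 0.3 1.2] 0.997 [-0.1   0.37  2.06  0.    0.71  1.18]
```

View pics/wrist_i.png

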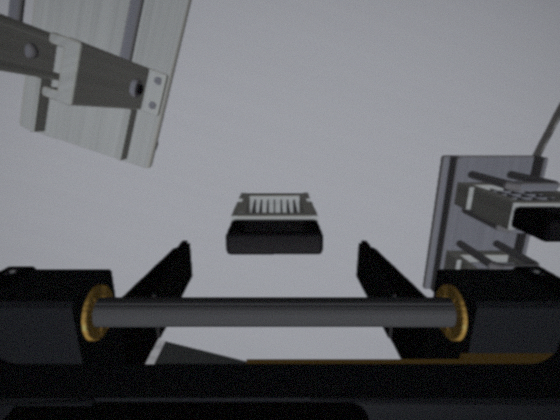

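>>> move_arm --rows '[{"tx": 0, "ty": 1.2, "tz": 0, "rx": 0, "ry": 0, "rz": 0, "grip": 100}, {"tx": 0, "ty": 1.5, "tz": 0, "rx": 0, "ry": 0, "rz": 0, "grip": 100}, {"tx": 0, "ty": 1.5, "tz": 0, "rx": 0, "ry": 0, "rz": 0, "grip": 100}, {"tx": 0, "ty": 1.2, "tz": 0, "rx": 0, "ry": 0, "rz": 0, "grip": 100}, {"tx": 0, "ty": 0.8, "tz": 0, "rx": 0, "ry": 0, "rz": 0, "grip": 100}, {"tx": 0, "ty": 0.2, "tz": 0, "rx": 0, "ry": 0, "rz": 0, "grip": 100}, {"tx": 0, "ty": 0, "tz": 0, "rx": 0, "ry": 0, "rz": 0, "grip": 100}, {"tx": 0, "ty": 0, "tz": 0, "rx": 0, "ry": 0, "rz": 0, "grip": 100}]'

```text
t: 13.53
eef_pos: [451.0, 20.7, 88.8]
tcp_rot: [-1.57, -0.0, -1.28]
ft_force: [0.1, 0.3, 1.0]
opening: 0.999
```

>>> move_arm --rows '[{"tx": 0, "ty": 0, "tz": 0, "rx": 0, "ry": 0, "rz": 0, "grip": 0}, {"tx": 0, "ty": 0, "tz": 0, "rx": 0, "ry": 0, "rz": 0, "grip": 0}, {"tx": 0, "ty": 0, "tz": 0, "rx": 0, "ry": 0, "rz": 0, "grip": 0}, {"tx": 0, "ty": 0, "tz": 0, "rx": 0, "ry": 0, "rz": 0, "grip": 0}, {"tx": 0, "ty": 0, "tz": 0, "rx": 0, "ry": 0, "rz": 0, "grip": 0}, {"tx": 0, "ty": 0, "tz": 0, "rx": 0, "ry": 0, "rz": 0, "grip": 0}, {"tx": 0, "ty": 0, "tz": 0, "rx": 0, "ry": 0, "rz": 0, "grip": 0}, {"tx": 0, "ty": 0, "tz": 0, "rx": 0, "ry": 0, "rz": 0, "grip": 0}]'

```text
t: 14.2
eef_pos: [450.7, 20.7, 88.2]
tcp_rot: [-1.571, -0.0, -1.28]
ft_force: [-0.8, -0.8, 3.9]
opening: 0.67
```

```bash
python3 look.py wrist j
```

```text
14.2 [450.7  20.7  88.2] [-1.5706 -0.     -1.2799] [-0.8 -0.8  3.9] 0.67 [-0.1   0.48  2.12  0.    0.54  1.18]
```

View pics/wrist_j.png

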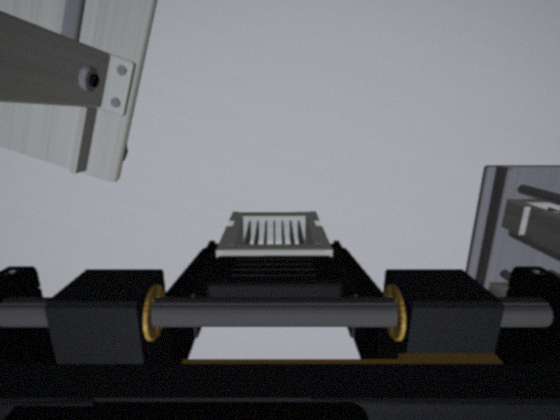

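>>> move_arm --rows '[{"tx": 0, "ty": -0.3, "tz": 0, "rx": 0, "ry": 0, "rz": 0, "grip": 0}, {"tx": 0, "ty": -1, "tz": 0, "rx": 0, "ry": 0, "rz": 0, "grip": 0}, {"tx": 0, "ty": -1.8, "tz": 0, "rx": 0, "ry": 0, "rz": 0, "grip": 0}, {"tx": 0, "ty": -2, "tz": 0, "rx": 0, "ry": 0, "rz": 0, "grip": 0}, {"tx": 0, "ty": -2, "tz": 0, "rx": 0, "ry": 0, "rz": 0, "grip": 0}, {"tx": 0, "ty": -2, "tz": 0, "rx": 0, "ry": 0, "rz": 0, "grip": 0}, {"tx": 0, "ty": -2, "tz": 0, "rx": 0, "ry": 0, "rz": 0, "grip": 0}, {"tx": 0, "ty": -2, "tz": 0, "rx": 0, "ry": 0, "rz": 0, "grip": 0}, {"tx": 0, "ty": -1.4, "tz": 0, "rx": 0, "ry": 0, "rz": 0, "grip": 0}, {"tx": 0, "ty": 0, "tz": 0, "rx": 0, "ry": 0, "rz": 0, "grip": 0}]'

```text
t: 15.08
eef_pos: [451.2, 20.7, 235.3]
tcp_rot: [-1.567, -0.001, -1.28]
ft_force: [0.7, -0.9, -2.5]
opening: 0.67
```

```bash
python3 look.py wrist k;python3 look.py scene k;  python3 - <<'E'
from h import *
p=cv2.imread('pics/scene_k.png')[100:300,150:350];cv2.imwrite('pics/scene_k2.png',cv2.resize(p,None,fx=3,fy=3,interpolation=2))
# target tool rel for rack center
import numpy as np
t=np.array([485.7,-174.8]);c=np.array([450.7,20.7]);y=-1.28
d=t-c;print(d,'tx',d@[np.cos(y),np.sin(y)],'tz',d@[-np.sin(y),np.cos(y)])
E
```

```text
15.0833 [451.2  20.7 235.3] [-1.5673e+00 -1.3000e-03 -1.2799e+00] [ 0.7 -0.9 -2.5] 0.67 [-0.1   0.24  1.96  0.    0.93  1.18]
15.1333 [450.7  20.7 233.8] [-1.5689e+00 -6.0000e-04 -1.2799e+00] [-0.2 -0.3 -3.8] 0.669 [-0.1   0.24  1.97  0.    0.93  1.18]
[  35.  -195.5] tx 197.3271330236619 tz -22.522268372924433
```

View pics/scene_k2.png

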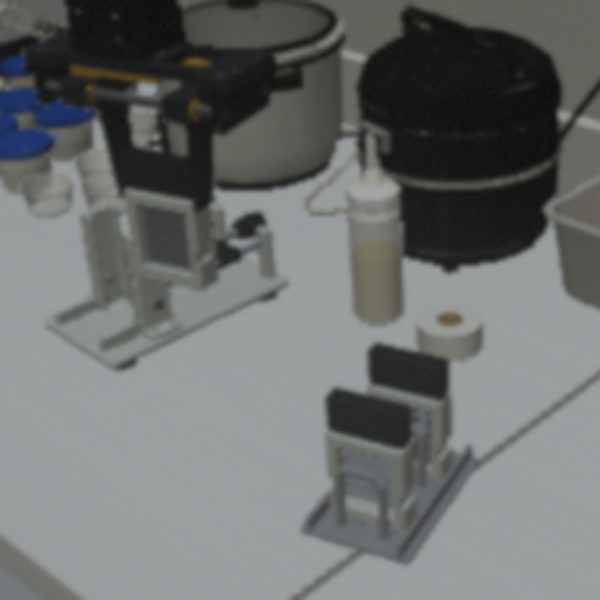

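View pics/wrist_k.png

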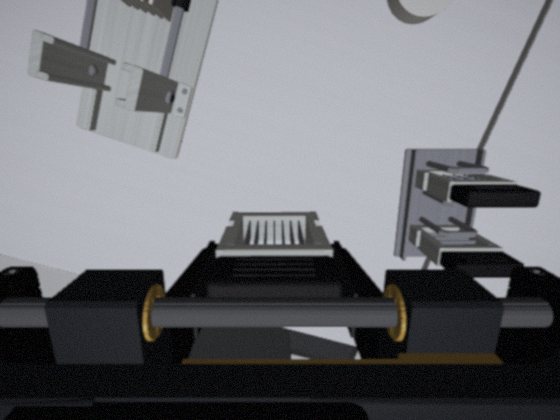

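>>> move_arm --rows '[{"tx": 1, "ty": 0, "tz": -0.2, "rx": 0, "ry": 0, "rz": 0, "grip": 0}, {"tx": 2, "ty": 0, "tz": -0.25, "rx": 0, "ry": 0, "rz": 0, "grip": 0}, {"tx": 2.4, "ty": 0, "tz": -0.3, "rx": 0, "ry": 0, "rz": 0, "grip": 0}, {"tx": 2.4, "ty": 0, "tz": -0.3, "rx": 0, "ry": 0, "rz": 0, "grip": 0}, {"tx": 2.4, "ty": 0, "tz": -0.3, "rx": 0, "ry": 0, "rz": 0, "grip": 0}, {"tx": 2.4, "ty": 0, "tz": -0.3, "rx": 0, "ry": 0, "rz": 0, "grip": 0}, {"tx": 2.4, "ty": 0, "tz": -0.3, "rx": 0, "ry": 0, "rz": 0, "grip": 0}, {"tx": 2, "ty": 0, "tz": -0.2, "rx": 0, "ry": 0, "rz": 0, "grip": 0}, {"tx": 1.5, "ty": 0, "tz": -0.1, "rx": 0, "ry": 0, "rz": 0, "grip": 0}, {"tx": 1.2, "ty": 0, "tz": 0, "rx": 0, "ry": 0, "rz": 0, "grip": 0}]'

```text
t: 16.02
eef_pos: [485.3, -176.1, 232.0]
tcp_rot: [-1.572, 0.001, -1.281]
ft_force: [-0.2, 1.0, -3.0]
opening: 0.671
```

>>> move_arm --rows '[{"tx": 0, "ty": 0, "tz": 0, "rx": 0, "ry": 0, "rz": 0, "grip": 0}, {"tx": 0, "ty": 0, "tz": 0, "rx": 0, "ry": 0, "rz": 0, "grip": 0}]'

```text
t: 16.18
eef_pos: [485.3, -174.6, 232.4]
tcp_rot: [-1.572, 0.001, -1.281]
ft_force: [-0.8, -0.6, -3.4]
opening: 0.671
```

```bash
python3 look.py wrist l;python3 look.py scene l;  python3 - <<'E'
from h import *
p=cv2.imread('pics/scene_l.png')[120:300,200:380];cv2.imwrite('pics/scene_l2.png',cv2.resize(p,None,fx=3.3,fy=3.3,interpolation=2))
E
```

```text
16.1833 [ 485.3 -174.6  232.4] [-1.5716e+00  1.1000e-03 -1.2807e+00] [-0.8 -0.6 -3.4] 0.671 [-0.47  0.34  1.82  0.    0.98  0.81]
16.2333 [ 485.2 -174.1  232.6] [-1.5715e+00  1.0000e-03 -1.2800e+00] [-0.3 -0.7 -3.5] 0.673 [-0.47  0.34  1.82  0.    0.98  0.81]
```

View pics/scene_l2.png

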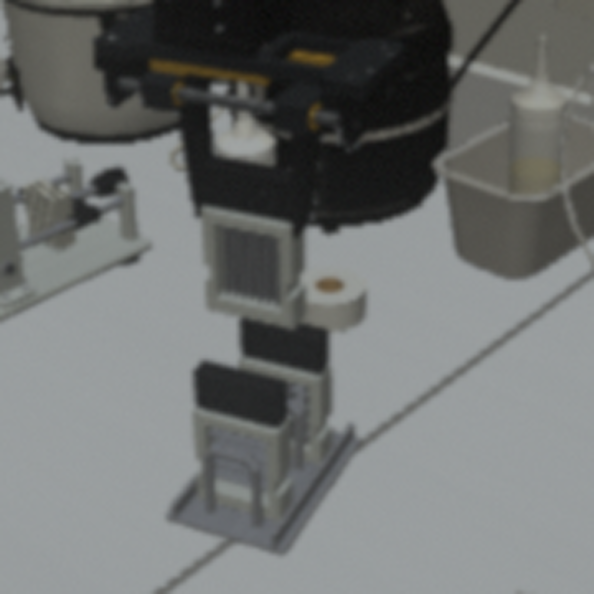

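View pics/wrist_l.png

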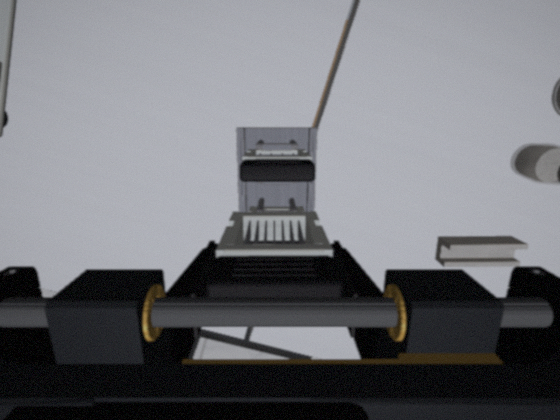

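```bash
python3 - <<'E'
from h import *
z=np.load("/tmp/wrist_l.npz");W=z['W'];g=z['p'].astype(int).mean(-1);Z=W[...,2]
y=-1.2804;T=np.array([485.25,-174.4]);A=np.array([[np.cos(y),np.sin(y)],[-np.sin(y),np.cos(y)]])
Q=(W[...,:2]-T)@A.T
def fit(m,nm):
    P=Q[m].astype(np.float32);r=cv2.minAreaRect(P)
    print(nm,m.sum(),'z',np.nanmedian(Z[m]).round(1),P.mean(0).round(1),np.round(r[0],1),np.round(r[1],1),round(r[2],2),P.min(0),P.max(0))
def B(a,b,c,d):
    m=np.zeros(g.shape,bool);m[c:d,a:b]=1;return m
fit(B(230,325,150,190)&(g<60)&(Z>112)&(Z<120),'far')
fit(B(225,325,115,206)&(Z>4)&(Z<14),'base')
m=B(225,325,115,206)&(Z>4)&(Z<14)
for v in (132,140,148,190,200):
    u=np.where(m[v])[0]; print(v,Q[v,u[0]].round(1),Q[v,u[-1]].round(1))
# held cart underside frame
m=B(210,335,205,262)&(Z>80)&(g>100);fit(m,'held'); print(np.percentile(Z[m],[1,50,99]))
for v in (216,225,235,250,253): 
    u=np.where(m[v])[0]
    if len(u): print(v,Q[v,u[0]].round(1),Q[v,u[-1]].round(1),Z[v,u[len(u)//2]])
E
```

```text
far 1328 z 116.0 [ 2.2 35.5] [ 2.4 35. ] [16.  62.2] 89.84 [-28.670929  26.912867] [33.507896 42.940613]
base 2983 z 8.1 [ 1.3 23.6] [ 2.  22.9] [92.  91.5] 0.02 [-43.977665 -22.853767] [48.043457 68.61488 ]
132 [-43.2  63.1] [47.6 63. ]
140 [-43.6  54.1] [46.5 54.3]
148 [-43.9  45.1] [47.  45.2]
190 [-43.   -4.2] [47.6 -4.3]
200 [-43.3 -16.3] [ 46.7 -16.3]
held 2223 z 157.7 [-0.4  4.5] [-1.2 -6.9] [38.9 70. ] 89.91 [-36.149982 -26.353786] [33.802593 12.623188]
[154.23304562 157.73168666 223.19439684]
216 [-32.2   9.6] [31.4  9.7] 155.4985584550214
225 [-31.8   5.8] [31.2  5.6] 168.4665584982463
235 [-31.9   9.4] [31.4  9.3] 156.16516134211673
250 [-31.6   9.3] [31.7  9.3] 220.92430446461654
253 [-31.9   7.1] [31.6  7.8] 220.1215209961842
```

>>> move_arm --rows '[{"tx": 0.22, "ty": 0, "tz": 0.06, "rx": 0, "ry": 0, "rz": 0, "grip": 0}, {"tx": 0, "ty": 0.5, "tz": 0, "rx": 0, "ry": 0, "rz": 0, "grip": 0}, {"tx": 0, "ty": 1, "tz": 0, "rx": 0, "ry": 0, "rz": 0, "grip": 0}, {"tx": 0, "ty": 1.2, "tz": 0, "rx": 0, "ry": 0, "rz": 0, "grip": 0}, {"tx": 0, "ty": 1.2, "tz": 0, "rx": 0, "ry": 0, "rz": 0, "grip": 0}, {"tx": 0, "ty": 1.1, "tz": 0, "rx": 0, "ry": 0, "rz": 0, "grip": 0}, {"tx": 0, "ty": 0.6, "tz": 0, "rx": 0, "ry": 0, "rz": 0, "grip": 0}, {"tx": 0, "ty": 0.4, "tz": 0, "rx": 0, "ry": 0, "rz": 0, "grip": 0}, {"tx": 0, "ty": 0, "tz": 0, "rx": 0, "ry": 0, "rz": 0, "grip": 0}, {"tx": 0, "ty": 0, "tz": 0, "rx": 0, "ry": 0, "rz": 0, "grip": 0}]'

```text
t: 17.12
eef_pos: [486.8, -176.4, 173.1]
tcp_rot: [-1.571, 0.0, -1.28]
ft_force: [-0.2, -0.2, -3.1]
opening: 0.674
```

```bash
python3 look.py wrist m;python3 look.py scene m;  python3 - <<'E'
from h import *
p=cv2.imread('pics/scene_m.png')[150:300,220:370];cv2.imwrite('pics/scene_m2.png',cv2.resize(p,None,fx=4,fy=4,interpolation=2))
z=np.load("/tmp/wrist_m.npz");W=z['W'];g=z['p'].astype(int).mean(-1);Z=W[...,2]
from cell import env
s=env.state();T=s['eef_pos'][:2];y=s['tcp_rot'][2];print(T,y)
A=np.array([[np.cos(y),np.sin(y)],[-np.sin(y),np.cos(y)]])
Q=(W[...,:2]-T)@A.T
R_=np.hypot(Q[...,0],Q[...,1])<90
m=R_&(Z>4)&(Z<14)
P=Q[m].astype(np.float32);print('base',P.min(0),P.max(0),cv2.minAreaRect(P))
m=R_&(Z>112)&(Z<120)&(g<60)&(Q[...,1]>20)
P=Q[m].astype(np.float32);print('far',m.sum(),P.min(0),P.max(0),cv2.minAreaRect(P))
# hoops: z 55..70, 
m=R_&(Z>50)&(Z<70)&(abs(Q[...,0])<30)
P=Q[m];print('hoop',m.sum(),P.min(0),P.max(0),np.percentile(P[:,1],[5,25,50,75,95]))
E
```

```text
17.1167 [ 486.8 -176.4  173.1] [-1.5707  0.     -1.2799] [-0.2 -0.2 -3.1] 0.674 [-0.48  0.42  1.89  0.    0.84  0.8 ]
17.1667 [ 486.9 -176.5  173.4] [-1.5703e+00 -3.0000e-04 -1.2799e+00] [-0.2 -0.1 -2.7] 0.674 [-0.48  0.42  1.89  0.    0.84  0.8 ]
[ 486.95422723 -176.50314756] -1.2799854911613837
base [-46.4655   -19.777674] [45.577763 67.60586 ] ((-0.4664764404296875, 23.917112350463867), (87.32425689697266, 92.05339050292969), 89.95903778076172)
far 2136 [-30.954472  26.095888] [30.732645 41.810165] ((-0.11151885986328125, 33.95152282714844), (61.689414978027344, 15.702201843261719), 0.02374178171157837)
hoop 599 [-29.85611745 -30.23149208] [29.9820701  54.29568586] [-29.20472759  43.82183783  49.96814427  52.18315696  53.83727654]
```

View pics/scene_m2.png

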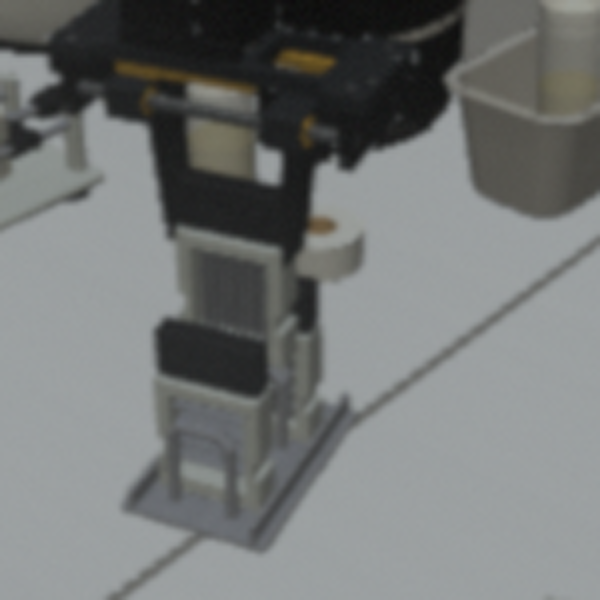

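View pics/wrist_m.png

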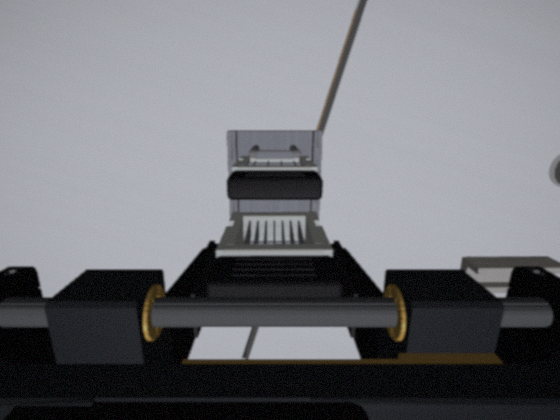

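>>> move_arm --rows '[{"tx": 0, "ty": 0.4, "tz": 0, "rx": 0, "ry": 0, "rz": 0, "grip": 0}, {"tx": 0, "ty": 0.5, "tz": 0, "rx": 0, "ry": 0, "rz": 0, "grip": 0}, {"tx": 0, "ty": 0.5, "tz": 0, "rx": 0, "ry": 0, "rz": 0, "grip": 0}, {"tx": 0, "ty": 0.5, "tz": 0, "rx": 0, "ry": 0, "rz": 0, "grip": 0}, {"tx": 0, "ty": 0.3, "tz": 0, "rx": 0, "ry": 0, "rz": 0, "grip": 0}, {"tx": 0, "ty": 0.3, "tz": 0, "rx": 0, "ry": 0, "rz": 0, "grip": 0}, {"tx": 0, "ty": 0.3, "tz": 0, "rx": 0, "ry": 0, "rz": 0, "grip": 0}, {"tx": 0, "ty": 0, "tz": 0, "rx": 0, "ry": 0, "rz": 0, "grip": 0}]'

```text
t: 17.88
eef_pos: [486.6, -176.3, 144.5]
tcp_rot: [-1.571, 0.001, -1.28]
ft_force: [-0.1, -0.5, -2.7]
opening: 0.675
```

>>> move_arm --rows '[{"tx": 0, "ty": 0.4, "tz": 0, "rx": 0, "ry": 0, "rz": 0, "grip": 0}, {"tx": 0, "ty": 0.5, "tz": 0, "rx": 0, "ry": 0, "rz": 0, "grip": 0}, {"tx": 0, "ty": 0.5, "tz": 0, "rx": 0, "ry": 0, "rz": 0, "grip": 0}, {"tx": 0, "ty": 0.5, "tz": 0, "rx": 0, "ry": 0, "rz": 0, "grip": 0}, {"tx": 0, "ty": 0.5, "tz": 0, "rx": 0, "ry": 0, "rz": 0, "grip": 0}, {"tx": 0, "ty": 0.5, "tz": 0, "rx": 0, "ry": 0, "rz": 0, "grip": 0}, {"tx": 0, "ty": 0.4, "tz": 0, "rx": 0, "ry": 0, "rz": 0, "grip": 0}, {"tx": 0, "ty": 0, "tz": 0, "rx": 0, "ry": 0, "rz": 0, "grip": 0}]'

```text
t: 18.55
eef_pos: [486.5, -176.3, 111.2]
tcp_rot: [-1.572, 0.001, -1.28]
ft_force: [-0.3, 0.7, -3.4]
opening: 0.678
```

>>> move_arm --rows '[{"tx": 0, "ty": 0.4, "tz": 0, "rx": 0, "ry": 0, "rz": 0, "grip": 0}, {"tx": 0, "ty": 0.4, "tz": 0, "rx": 0, "ry": 0, "rz": 0, "grip": 0}, {"tx": 0, "ty": 0.3, "tz": 0, "rx": 0, "ry": 0, "rz": 0, "grip": 0}, {"tx": 0, "ty": 0.2, "tz": 0, "rx": 0, "ry": 0, "rz": 0, "grip": 0}, {"tx": 0, "ty": 0, "tz": 0, "rx": 0, "ry": 0, "rz": 0, "grip": 0}, {"tx": 0, "ty": 0, "tz": 0, "rx": 0, "ry": 0, "rz": 0, "grip": 0}]'

```text
t: 19.05
eef_pos: [486.7, -176.4, 99.0]
tcp_rot: [-1.571, 0.0, -1.28]
ft_force: [-0.1, -0.5, -3.1]
opening: 0.672
```

>>> move_arm --rows '[{"tx": 0, "ty": 0.1, "tz": 0, "rx": 0, "ry": 0, "rz": 0, "grip": 0}, {"tx": 0, "ty": 0.05, "tz": 0, "rx": 0, "ry": 0, "rz": 0, "grip": 0}, {"tx": 0, "ty": 0, "tz": 0, "rx": 0, "ry": 0, "rz": 0, "grip": 0}]'

```text
t: 19.3
eef_pos: [486.7, -176.4, 97.6]
tcp_rot: [-1.571, 0.0, -1.28]
ft_force: [0.1, 0.7, -2.9]
opening: 0.669
```

>>> move_arm --rows '[{"tx": 0, "ty": 0.05, "tz": 0, "rx": 0, "ry": 0, "rz": 0, "grip": 0}, {"tx": 0, "ty": 0, "tz": 0, "rx": 0, "ry": 0, "rz": 0, "grip": 0}]'

```text
t: 19.47
eef_pos: [486.7, -176.4, 97.1]
tcp_rot: [-1.571, 0.0, -1.28]
ft_force: [0.3, 0.5, -2.1]
opening: 0.671
```

>>> move_arm --rows '[{"tx": 0, "ty": 0.05, "tz": 0, "rx": 0, "ry": 0, "rz": 0, "grip": 0}, {"tx": 0, "ty": 0, "tz": 0, "rx": 0, "ry": 0, "rz": 0, "grip": 0}]'

```text
t: 19.63
eef_pos: [486.7, -176.4, 96.6]
tcp_rot: [-1.571, 0.0, -1.28]
ft_force: [0.0, 0.5, -2.4]
opening: 0.667
```

>>> move_arm --rows '[{"tx": 0, "ty": 0.05, "tz": 0, "rx": 0, "ry": 0, "rz": 0, "grip": 0}, {"tx": 0, "ty": 0, "tz": 0, "rx": 0, "ry": 0, "rz": 0, "grip": 0}]'

```text
t: 19.8
eef_pos: [486.8, -176.4, 96.3]
tcp_rot: [-1.571, -0.0, -1.28]
ft_force: [-0.4, 0.1, 0.7]
opening: 0.673
```

>>> move_arm --rows '[{"tx": 0, "ty": 0, "tz": 0, "rx": 0, "ry": 0, "rz": 0, "grip": 90}, {"tx": 0, "ty": 0, "tz": 0, "rx": 0, "ry": 0, "rz": 0, "grip": 90}, {"tx": 0, "ty": 0, "tz": 0, "rx": 0, "ry": 0, "rz": 0, "grip": 90}, {"tx": 0, "ty": 0, "tz": 0, "rx": 0, "ry": 0, "rz": 0, "grip": 90}, {"tx": 0, "ty": 0, "tz": 0, "rx": 0, "ry": 0, "rz": 0, "grip": 90}, {"tx": 0, "ty": 0, "tz": 0, "rx": 0, "ry": 0, "rz": 0, "grip": 90}]'

```text
t: 20.3
eef_pos: [486.8, -176.4, 96.1]
tcp_rot: [-1.571, 0.0, -1.28]
ft_force: [-0.7, -0.1, -0.5]
opening: 0.894
```

>>> move_arm --rows '[{"tx": 0, "ty": -0.5, "tz": 0, "rx": 0, "ry": 0, "rz": 0, "grip": 90}, {"tx": 0, "ty": -1, "tz": 0, "rx": 0, "ry": 0, "rz": 0, "grip": 90}, {"tx": 0, "ty": -2, "tz": 0, "rx": 0, "ry": 0, "rz": 0, "grip": 90}, {"tx": 0, "ty": -3, "tz": 0, "rx": 0, "ry": 0, "rz": 0, "grip": 90}, {"tx": 0, "ty": -3, "tz": 0, "rx": 0, "ry": 0, "rz": 0, "grip": 90}, {"tx": 0, "ty": -3, "tz": 0, "rx": 0, "ry": 0, "rz": 0, "grip": 90}, {"tx": 0, "ty": -3, "tz": 0, "rx": 0, "ry": 0, "rz": 0, "grip": 90}, {"tx": 0, "ty": -2, "tz": 0, "rx": 0, "ry": 0, "rz": 0, "grip": 90}, {"tx": 0, "ty": 0, "tz": 0, "rx": 0, "ry": 0, "rz": 0, "grip": 90}]'

```text
t: 21.05
eef_pos: [487.7, -176.8, 276.2]
tcp_rot: [-1.565, -0.005, -1.28]
ft_force: [0.5, -0.1, -0.6]
opening: 0.903
```

```bash
python3 look.py wrist n;python3 look.py scene n;  python3 - <<'E'
from h import *
p=cv2.imread('pics/scene_n.png')[150:300,220:370];cv2.imwrite('pics/scene_n2.png',cv2.resize(p,None,fx=4,fy=4,interpolation=2))
z=np.load("/tmp/wrist_n.npz");W=z['W'];g=z['p'].astype(int).mean(-1);Z=W[...,2]
y=.2938;A=np.array([[np.cos(y),np.sin(y)],[-np.sin(y),np.cos(y)]]);Q=(W[...,:2]-[486.8,-176.4])@A.T
for k in(-34,0,34):
    m=(abs(Q[...,0]-k)<14)&(abs(Q[...,1])<45)&(Z>105)&(Z<125)&(g<70)
    if m.sum()>50:
        P=Q[m].astype(np.float32);print(k,m.sum(),np.median(Z[m]).round(1),cv2.minAreaRect(P))
E
```

```text
21.05 [ 487.7 -176.8  276.2] [-1.5653 -0.0051 -1.2799] [ 0.5 -0.1 -0.6] 0.903 [-0.48  0.29  1.76  0.    1.08  0.8 ]
21.1 [ 487.1 -176.6  273.9] [-1.5673 -0.0033 -1.2799] [0.  1.2 0.2] 0.901 [-0.48  0.29  1.77  0.    1.08  0.8 ]
-34 970 115.8 ((-33.1551628112793, 0.09212875366210938), (62.59425354003906, 16.37611198425293), 89.99120330810547)
0 1074 115.7 ((0.07147789001464844, 0.5075416564941406), (17.333051681518555, 62.41713333129883), 0.1630186289548874)
34 1131 115.8 ((34.52400207519531, -0.1601390838623047), (63.13319396972656, 16.449567794799805), 89.51233673095703)
```

View pics/scene_n2.png

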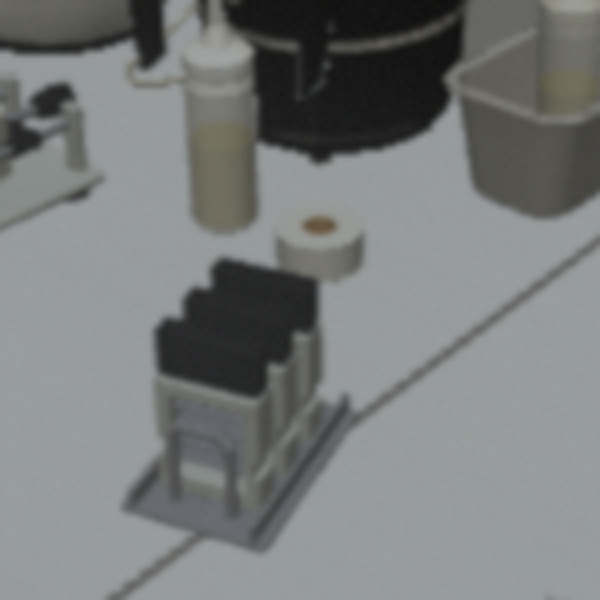

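View pics/wrist_n.png

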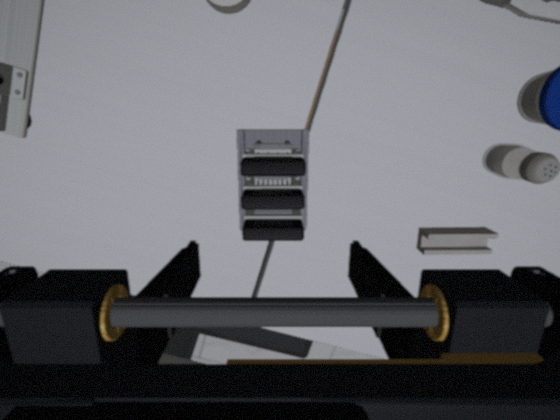

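All three cartridges stand level in the rack (grip bars at about (273,166), (273,199) and (273,230)). The middle one is central and its top is at the same height as its neighbours. I let the arm settle, then hand in.

>>> move_arm --rows '[{"tx": 0, "ty": 0, "tz": 0, "rx": 0, "ry": 0, "rz": 0, "grip": 90}, {"tx": 0, "ty": 0, "tz": 0, "rx": 0, "ry": 0, "rz": 0, "grip": 90}, {"tx": 0, "ty": 0, "tz": 0, "rx": 0, "ry": 0, "rz": 0, "grip": 90}]'

```text
t: 21.4
eef_pos: [486.5, -176.3, 270.3]
tcp_rot: [-1.572, 0.001, -1.28]
ft_force: [0.1, -0.3, 0.0]
opening: 0.902
```

```bash
python3 -c "
from cell import env
print(env.job_done())"
```

```text
the job is handed in; nothing more can be done
None
```

The blade cartridge now stands let go in the middle rack slot, and I handed the job in at 21.4 s with the gripper clear above the rack. I pulled it straight up out of the slicer, set it on the bare worktop and let go. Then I took it by its side edges and lowered it until it touched the slot floor.

- **Cartridge:** the last wrist picture puts it within about 1 mm of the slot centre. Its top is 115.7 mm over the worktop, against 116 mm expected when fully down, and level with both neighbours.
- **Stored cartridges:** both stand upright, within about 1 mm of where the slot spacing puts them.
- **Bystanders:** the bottle, label roll, salt shaker and ticket block stand upright in the last pictures. I did not measure their positions again.
- **Checks:** none failed. The early camera measurements disagreed by 2 to 3 mm, so I measured the rack again from close up and corrected by about 2 mm before lowering.

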